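Put the dropper bottle back and snap its cap on

TASK

Stand the open green dropper bottle upright on the cork mat, midway between the red and the blue paint jar, and let go of it. Then push its orange snap cap straight down onto the bottle's neck until it clicks and sits fully home on the shoulder, and keep pressing the cap down firmly: finish while still pressing it, without letting go. Leave the other jars and things where they are.

Things in the scene. Friction and masses are not known exactly. Their poses are not given: they have to be found in the camera images.
- bottle: green round dropper bottle with paper band, loose, about 0.14 kg, starts upright on the table left or right of the mat. Origin: centre of its underside, z up. Body 46 mm in diameter, 62 mm high to a flat shoulder; then a white neck and nozzle to 84 mm. Easily gripped round the body from above, TCP about 52 mm above its underside
- neck (a point): centre of the bottle's shoulder, 62 mm above its underside. Above it the neck, 29 mm in diameter, rises 14 mm, then a cone narrows to 12 mm at 22 mm (the top). Four sprung grey beads stand out 3 mm from the neck, 8 mm above the shoulder
- cap: orange round snap cap, loose, 0.02 kg, starts mouth down on the table on the other side of the mat from the bottle. 42 mm in diameter, 28 mm tall; origin: centre of its open mouth rim (underside), z towards the closed top. Mouth 31 mm wide (a 3 mm high inner lip), 36 mm behind it. Grip its sides from above, TCP about 24 mm above the origin, with 40 N or more
- cap_top (a point): centre of the cap's closed top, 28 mm above its mouth rim. Pushed down over the neck the cap meets the beads with its rim about 12 mm above the shoulder, needs about 8 to 18 N to pass them, gives way with a click, and is home when the rim rests on the shoulder, cap top 90 mm above the bottle's underside
- mat: round cork mat, fixed, 280 mm in diameter, 4 mm thick; origin at the centre of its underside. Three paint jars stand on it in a triangle, centres 170 mm apart, in any order
- jar_red: round paint jar, red with a red lid and a paper label, 56 mm in diameter, 60 mm tall, standing on the cork mat (leave it where it is); origin at the centre of its underside
- jar_blue: round paint jar, blue with a blue lid and a paper label, 56 mm in diameter, 60 mm tall, standing on the cork mat (leave it where it is); origin at the centre of its underside
- jar_yellow: round paint jar, yellow with a yellow lid and a paper label, 56 mm in diameter, 60 mm tall, standing on the cork mat (leave it where it is); origin at the centre of its underside
- mid0 (a point): unmarked point on the mat's top (4 mm above the table), midway between two of the three places where jars stand (two of the three mid points are the wrong ones: use the one nearest to both the red and the blue jar)
- mid1 (a point): unmarked point on the mat's top (4 mm above the table), midway between two of the three places where jars stand (two of the three mid points are the wrong ones: use the one nearest to both the red and the blue jar)
- mid2 (a point): unmarked point on the mat's top (4 mm above the table), midway between two of the three places where jars stand (two of the three mid points are the wrong ones: use the one nearest to both the red and the blue jar)
- cup: blue ceramic cup, 72 mm in diameter, 85 mm tall, bystander; origin at the centre of its underside
- thinner: white bottle with a black cap, 52 mm in diameter, 110 mm tall, bystander; origin at the centre of its underside
- brush: paint brush lying on the table, bystander; origin under its middle
- spatula: spatula lying on the table, bystander; origin under its middle
- tape: paper tape ring lying flat, 90 mm in diameter, 20 mm high, bystander; origin at the centre of its underside
Not all that is in view belongs to the job. Several things have the shape of the jar_red; the one meant has the colours described above.

How it is judged:
By the outcome, as a careful person would: the job done as asked, in the order asked, and still so for the second after the job is handed in, while the arm keeps its last pose, push and grip.
It also fails if it takes over 69 s, if anything falls off the work surface, if the arm or the gripper's body presses on something with over 40 N, if the wrist force passes 120 N, or if a joint passes its speed limit or range.

ROBOT

A 6-joint arm with a two-finger parallel gripper is mounted at the origin on the work surface. World frame = base frame: x ahead of the robot, y to its left, z up, the work surface at z = 0. Lengths are in m, angles in rad, forces in N, time in s.
With the tool pointing down it reaches from about 0.3 to 0.875 m from the base axis. Payload 6.4 kg.
Tool frame: the origin (TCP) lies between the finger pads, 19 mm behind the fingertips; this is the grasp point; z points along the fingers, y is the line along which they close (so a half turn about z gives the same grasp; the last joint's range is limited). The gripper opens to 88 mm and grips with 3 to 60 N. Pads are 18 mm wide; open, the fingers measure 123 mm over their backs; the gripper's body (75 mm by 187 mm) begins 45 mm behind the grasp point.
Start: joints at [0.895, 0.181, 1.607, -0, 1.354, -0.206], TCP at [0.26, 0.513, 0.257] pointing down, gripper open.
Joint ranges: [-2.99, 2.99], [-0.89, 2.07], [0.3, 2.58], [-1.14, 4.28], [0, 2.63], [-3.12, 3.12]. Speed limits (rad/s): [2.57, 2.57, 3.01, 3.14, 3.14, 3.14].

INTERFACE

Orientations are given as a unit quaternion [w, x, y, z].
In Python, from plant import ctrl gives the robot as it stands.
- The arm moves only by the shell command python3 -m inch 'ROWS'. ROWS is JSON, one flat list of numbers, 7 for each row, row after row: the closure, from 0 (fully open) to 1 (shut), then the shift along the tool's x, y, z in m, then the turn, a rotation vector about the tool's x, y, z in degrees. A call has 1 to 5 rows; each row shifts and turns the commanded pose from where the row before left it, along the tool's axes as they then stand; what a row does not reach is not made up. A row lasts 1/8 s, in which the tool goes at most 62.5 mm and 10.7 degrees, less where a joint would pass 70% of its speed; a pose out of reach is approached as far as the arm can. A call with a gripper value outside its range is refused whole. The fingers move at their own pace and stop on an object; the grip force is fixed at half the most. Time passes only in rows, so rows that do not move let the fingers close. It gives the time, the measured TCP pose, the force, the opening and the grip force at its end, in the units of the state.
- ctrl.get_obs(): the state, without advancing time (a new reading comes with each control period).
- ctrl.snapshot(name): name is "scene" or "side" or "wrist"; returns a dict with "image" (480x640x3 uint8, blue, green, red), "depth" (480x640 float32, m along the optical axis (not along the pixel's ray), 0 where there is no reading), "intrinsics" (3x3 intrinsics, pixels), "R" (3x3) and "t" (3): a world point X has camera coordinates R X + t. Camera axes: x right, y down, z forward; pixel columns grow to the right and rows downward; lengths in m; the calibration is good to about 2 mm. A picture is of the moment at which its call begins.
- ctrl.hand_in(): hands the job in; it is judged then, once.
The state is a dict: "time": time; "joints": joint angles; "dq": joint speeds; "tau": joint torques, N m; "position": TCP position; "ee_rot": TCP orientation; "contact_force": force on the tool from outside, world axes, zero at the start; "moment": the same for the moment, N m; "gripper_width": opening from 0.0 (shut) to 1.0 (fully open); "gripper_force": force on a finger pad.
Only numpy, scipy, OpenCV 4.12 (cv2) and the standard library are available. Lean on these libraries where they do the work, as an engineer would, in place of code of your own. Each camera call takes 0.05 s, during which the arm holds its last target. There are 200 camera calls.

## Working session

There is one attempt and no reset: what is moved stays moved. The work goes in short steps, Python scripts to look and compute and a shell command to move; the robot and the scene stay as the last step left them, time stands still between calls to the robot, and variables do not carry over. Pictures are saved under pics/ and viewed, at most 10 in all, crops included, and the job is handed in when it is done.

```bash
mkdir -p pics; ls; python3 - <<'E'
from plant import ctrl
import cv2,pickle
o=ctrl.get_obs();print(o)
for n in("scene","side"):
    s=ctrl.snapshot(n);pickle.dump(s,open(f"pics/{n}0.pkl","wb"));cv2.imwrite(f"pics/{n}0.png",s["image"]);print(s["R"],s["t"],s["intrinsics"])
E
```

```text
pics
{'time': 0.0, 'joints': array([ 8.94674417e-01,  1.81518858e-01,  1.60798444e+00, -2.17948949e-05,
        1.35383602e+00, -2.06297878e-01]), 'dq': array([ 1.17243521e-03, -8.69903369e-04,  3.05544561e-03, -9.12572061e-04,
       -9.61567765e-06, -3.35846568e-04]), 'tau': array([-1.06285970e-03, -4.33881032e+01, -3.41838956e+01,  7.02774106e-02,
        3.87059245e-02, -1.20800878e-04]), 'position': array([0.25998437, 0.51229931, 0.25653399]), 'ee_rot': array([-3.63321362e-04,  2.32755039e-01,  9.72535001e-01, -7.94241683e-04]), 'contact_force': array([-0.62883253,  1.0189176 , -0.83903575]), 'moment': array([-0.00119189, -0.02156793, -0.00351111]), 'gripper_force': 0.0, 'gripper_width': 1.0006655357163499}
[[-0.79850716  0.60192784 -0.00831742]
 [ 0.47841209  0.62614582 -0.61568115]
 [-0.36538771 -0.49560496 -0.78795148]] [ 0.44202727 -0.15254181  1.19511405] [[465.35819955   0.         317.92676587]
 [  0.         465.35819955 244.28826214]
 [  0.           0.           1.        ]]
[[ 0.88624515 -0.46320227  0.00363072]
 [-0.32900734 -0.63496872 -0.69897703]
 [ 0.32607314  0.61827047 -0.7151349 ]] [-0.49086959  0.16188996  1.1562666 ] [[581.67203233   0.         311.67684318]
 [  0.         581.67203233 240.46366456]
 [  0.           0.           1.        ]]
```

View pics/scene0.png

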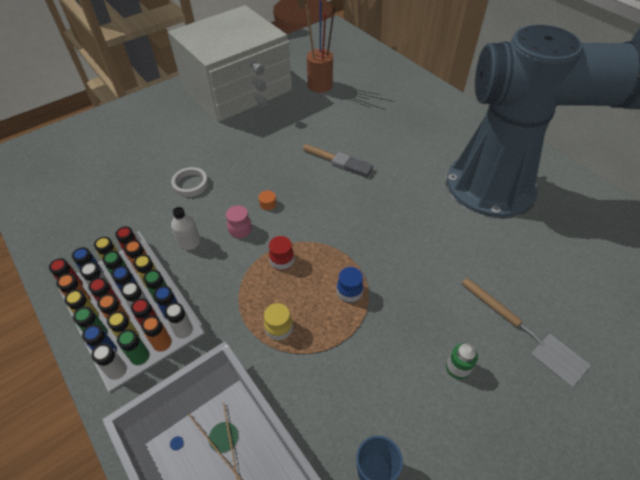

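View pics/side0.png

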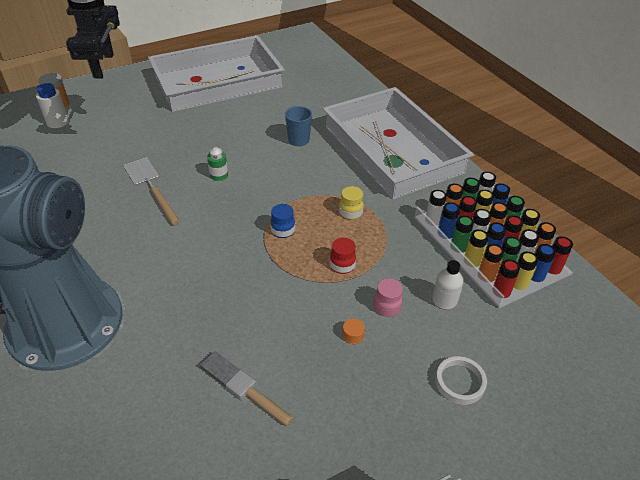

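The scene view shows the red jar at (281,252), blue at (350,284) and yellow at (278,321), with the cap at (267,200), the bottle at (461,360) and the pink decoy at (238,222). In the side view the red jar is at (343,255), blue at (283,220), yellow at (351,202), the cap at (353,331) and the bottle at (217,163).

```bash
cat > h.py <<'E'
import numpy as np,cv2,pickle
from scipy.optimize import least_squares
def cloud(s):
    v,u=np.mgrid[:480,:640];d=s["depth"];K=s["intrinsics"]
    P=np.stack([(u-K[0,2])/K[0,0]*d,(v-K[1,2])/K[1,1]*d,d],-1)
    return (P-s["t"])@s["R"]
def blob(s,px,hue,smin=110,win=32):
    h=cv2.cvtColor(s["image"],cv2.COLOR_BGR2HSV);H=h[...,0].astype(int)
    dh=np.minimum(abs(H-hue),180-abs(H-hue))
    m=(dh<9)&(h[...,1]>smin)&(h[...,2]>40)
    w=np.zeros_like(m);w[max(px[1]-win,0):px[1]+win,max(px[0]-win,0):px[0]+win]=1
    n,l,st,c=cv2.connectedComponentsWithStats((m&w).astype(np.uint8))
    k=1+np.argmax(st[1:,4]);return l==k,c[k]
def ray(s,px,z):
    c=-s["R"].T@s["t"];d=s["R"].T@np.linalg.solve(s["intrinsics"],[px[0],px[1],1.]);return c+d*(z-c[2])/d[2]
def fit(P,r):
    f=lambda c:np.hypot(P[:,0]-c[0],P[:,1]-c[1])-r
    return least_squares(f,P[:,:2].mean(0),loss="soft_l1",f_scale=.001)
E
python3 - <<'E'
from h import *
S={n:pickle.load(open(f"pics/{n}0.pkl","rb")) for n in("scene","side")}
T=dict(red=(1,.028,.064,(281,250),(343,252)),blue=(112,.028,.064,(350,282),(283,217)),yellow=(28,.028,.064,(278,318),(351,199)),
 cap=(9,.021,.028,(267,200),(353,331)),bottle=(68,.023,.062,(461,358),(217,163)))
for k,(hue,r,zt,a,b) in T.items():
    A=[];c=[]
    for n,px in(("scene",a),("side",b)):
        m,c0=blob(S[n],px,hue);P=cloud(S[n])[m&(S[n]["depth"]>0)]
        top=P[abs(P[:,2]-zt)<.005];side=P[(P[:,2]<zt-.006)&(P[:,2]>.003)]
        mx=np.percentile(P[:,2],97) if len(P) else 0
        q=top[:,:2]
        print(k,n,m.sum(),c0.round(1),"zmax",mx.round(4),"top",len(q),(cv2.minEnclosingCircle(q.astype(np.float32)) if len(q) else 0),(q.mean(0).round(4) if len(q) else 0),"sidefit",fit(side,r).x.round(4) if len(side)>8 else 0, "ray",ray(S[n],c0,zt)[:2].round(4))
E
```

```text
red scene 572 [280.4 249.7] zmax 0.0665 top 345 ((0.5643442869186401, -0.12347815930843353), 0.025575323030352592) [ 0.5644 -0.1216] sidefit [ 0.5614 -0.1272] ray [ 0.5699 -0.1103]
red side 633 [342.8 252.1] zmax 0.0666 top 346 ((0.5620198249816895, -0.12563256919384003), 0.026564842090010643) [ 0.5617 -0.1262] sidefit [ 0.5652 -0.1207] ray [ 0.5532 -0.14  ]
blue scene 588 [349.9 281.7] zmax 0.0667 top 386 ((0.49550965428352356, 0.033723436295986176), 0.02499038726091385) [0.497  0.0345] sidefit [0.4924 0.0292] ray [0.5039 0.0423]
blue side 542 [282.  217.3] zmax 0.0669 top 291 ((0.49495840072631836, 0.02976713702082634), 0.026697484776377678) [0.4939 0.0288] sidefit [0.497  0.0351] ray [0.4866 0.0123]
yellow scene 734 [276.9 318.7] zmax 0.0666 top 477 ((0.6638054251670837, 0.013963590376079082), 0.025446748360991478) [0.6649 0.0146] sidefit [0.6621 0.0096] ray [0.6683 0.0229]
yellow side 517 [351.4 199.2] zmax 0.0669 top 268 ((0.6634602546691895, 0.01145519595593214), 0.027322178706526756) [0.6625 0.0102] sidefit [0.6662 0.016 ] ray [ 0.6521 -0.0059]
cap scene 274 [267.1 199.8] zmax 0.0311 top 178 ((0.4930189549922943, -0.2919215261936188), 0.022740919142961502) [ 0.4926 -0.2892] sidefit [ 0.4916 -0.2923] ray [ 0.4963 -0.2806]
cap side 469 [353.  330.9] zmax 0.0309 top 326 ((0.4908958971500397, -0.2916164696216583), 0.022115297615528107) [ 0.4903 -0.293 ] sidefit [ 0.4916 -0.2911] ray [ 0.4863 -0.2994]
bottle scene 199 [461.2 360.7] zmax 0.0643 top 165 ((0.4403122067451477, 0.2897457480430603), 0.021903056651353836) [0.4499 0.2921] sidefit [0.4373 0.2882] ray [0.4517 0.2933]
bottle side 159 [216.9 161.3] zmax 0.065 top 83 ((0.43750786781311035, 0.2850176692008972), 0.023221394047141075) [0.4349 0.2764] sidefit [0.4385 0.29  ] ray [0.4324 0.2667]
```

```bash
cat >> h.py <<'E'
def go(x,y,z,yaw=None):
    "print remaining shift in tool axes & tool-z turn so that tool y lies along yaw(deg)"
    from plant import ctrl
    from scipy.spatial.transform import Rotation as Ro
    o=ctrl.get_obs();q=o["ee_rot"];R=Ro.from_quat([q[1],q[2],q[3],q[0]])
    M=R.as_matrix();d=np.array([x,y,z])-o["position"]
    a=np.degrees(np.arctan2(M[1,1],M[0,1]))
    print("pos",o["position"].round(4),"shift tool mm",(M.T@d*1000).round(1),"yaw",a.round(2),"turn",None if yaw is None else round((a-yaw+90)%180-90,2),"tilt z",M[:,2].round(4),"F",o["contact_force"].round(1),"w",round(o["gripper_width"]*88,1),"gf",round(o["gripper_force"],1),"t",round(o["time"],2))
E
python3 -m inch '[0,-0.052,-0.0238,0.02,0,0,0, 0,-0.052,-0.0238,0.02,0,0,0, 0,-0.052,-0.0238,0.02,0,0,0, 0,-0.052,-0.0238,0.02,0,0,0, 0,-0.052,-0.0238,0.02,0,0,0]'
python3 -m inch '[0,0,0,0,0,0,9.9, 0,0,0,0,0,0,9.9, 0,0,0,0,0,0,9.9, 0,0,0,0,0,0,9.8, 0,0,0,0,0,0,0]'
python3 -c "
from h import *
go(.4385,.288,.054,23.5)"
```

```text
time: 0.72
position: [0.439, 0.2873, 0.1567]
ee_rot: [-0.0, 0.233, 0.973, 0.0]
contact_force: [0.4, 1.5, 0.1]
gripper_width: 1.004
gripper_force: 0.0
time: 1.35
position: [0.438, 0.2888, 0.1571]
ee_rot: [-0.0, 0.547, 0.837, -0.0]
contact_force: [-0.9, 0.4, -0.7]
gripper_width: 0.999
gripper_force: 0.0
pos [0.438  0.2888 0.1571] shift tool mm [ -0.9   0.2 103.1] yaw 23.67 turn 0.17 tilt z [-7.e-04 -3.e-04 -1.e+00] F [-0.9  0.4 -0.7] w 87.9 gf 0.0 t 1.35
```

```bash

python3 -m inch '[0,-0.0009,0,0.04,0,0,0, 0,0,0,0.04,0,0,0, 0,0,0,0.0235,0,0,0, 0,0,0,0,0,0,0, 1,0,0,0,0,0,0]'
python3 -m inch '[1,0,0,0,0,0,0, 1,0,0,0,0,0,0, 1,0,0,0,0,0,0, 1,0,0,0,0,0,0, 1,0,0,0,0,0,0]'
python3 -c "
from h import *
go(.4385,.288,.054,23.5)"
```

```text
time: 1.98
position: [0.4393, 0.2884, 0.0548]
ee_rot: [0.0, 0.547, 0.837, 0.0]
contact_force: [0.1, -0.3, -0.4]
gripper_width: 0.91
gripper_force: 0.0
time: 2.6
position: [0.4387, 0.2882, 0.0543]
ee_rot: [0.0, 0.548, 0.837, 0.0]
contact_force: [-1.7, -0.4, 4.9]
gripper_width: 0.512
gripper_force: 30.0
pos [0.4387 0.2882 0.0543] shift tool mm [-0.1 -0.3  0.3] yaw 23.59 turn 0.09 tilt z [ 3.e-04  1.e-04 -1.e+00] F [-1.7 -0.4  4.9] w 45.0 gf 30.0 t 2.6
```

```bash

python3 -m inch '[1,0,0,-0.02,0,0,0, 1,0,0,-0.04,0,0,0, 1,0,0,-0.05,0,0,0, 1,0,0,0,0,0,0]'
python3 -c "
from h import *
go(.5293,-.046,.062,23.5)"
```

```text
time: 3.1
position: [0.4411, 0.2891, 0.1677]
ee_rot: [0.002, 0.548, 0.837, 0.003]
contact_force: [-0.1, 0.4, -1.8]
gripper_width: 0.516
gripper_force: 30.0
pos [0.4411 0.2891 0.1677] shift tool mm [-342.3  -54.   105.4] yaw 23.59 turn 0.09 tilt z [ 0.0073  0.0027 -1.    ] F [-0.1  0.4 -1.8] w 45.4 gf 30.0 t 3.1
```

```bash

python3 -m inch '[1,-0.03,-0.004,0,0,0,0, 1,-0.05,-0.0075,0,0,0,0, 1,-0.055,-0.008,0,0,0,0, 1,-0.055,-0.008,0,0,0,0, 1,-0.055,-0.008,0,0,0,0]'
python3 -m inch '[1,-0.05,-0.0075,0,0,0,0, 1,-0.035,-0.005,0,0,0,0, 1,-0.0125,-0.0025,0,0,0,0, 1,0,0,0,0,0,0, 1,0,0,0,0,0,0]'
python3 - <<'E'
from h import *
from plant import ctrl
for n in("scene","side"):
    s=ctrl.snapshot(n);pickle.dump(s,open(f"pics/{n}1.pkl","wb"))
    cv2.imwrite(f"pics/{n}1.png",s["image"][130:400,150:500])
a=cv2.imread("pics/scene1.png");b=cv2.imread("pics/side1.png")
cv2.imwrite("pics/c1.png",np.hstack([a,b]))
go(.5293,-.046,.062,23.5)
E
```

```text
time: 3.72
position: [0.5032, 0.0478, 0.1621]
ee_rot: [-0.001, 0.548, 0.837, -0.001]
contact_force: [0.8, 1.0, -1.3]
gripper_width: 0.514
gripper_force: 30.0
time: 4.35
position: [0.5287, -0.0447, 0.1632]
ee_rot: [-0.001, 0.547, 0.837, -0.0]
contact_force: [-0.1, -0.0, -3.0]
gripper_width: 0.513
gripper_force: 30.0
pos [ 0.529  -0.0446  0.1637] shift tool mm [ -1.4  -0.2 101.7] yaw 23.68 turn 0.18 tilt z [-5.e-04  4.e-04 -1.e+00] F [ 0.1 -0.1 -2.1] w 45.0 gf 30.0 t 4.45
```

View pics/c1.png

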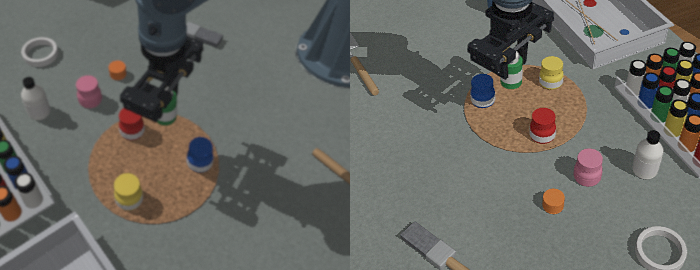

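The bottle hangs upright in the gripper, under the fingers at about (165,110) in the left crop and (512,70) in the right crop. The jars have not moved. Next I lower it.

```bash

python3 -m inch '[1,-0.0014,0,0.03,0,0,0, 1,0,0,0.035,0,0,0, 1,0,0,0.025,0,0,0, 1,0,0,0.01,0,0,0, 1,0,0,0,0,0,0]'
python3 -m inch '[1,0,0,0.002,0,0,0, 1,0,0,0,0,0,0]'
python3 -c "
from h import *
go(.5293,-.046,.0583,23.5)"
```

```text
time: 5.08
position: [0.5297, -0.0467, 0.0638]
ee_rot: [-0.0, 0.547, 0.837, -0.0]
contact_force: [-0.0, 0.3, -1.8]
gripper_width: 0.515
gripper_force: 30.0
time: 5.32
position: [0.5306, -0.0474, 0.0628]
ee_rot: [0.001, 0.548, 0.837, 0.0]
contact_force: [-0.1, -0.4, -1.9]
gripper_width: 0.513
gripper_force: 30.0
pos [ 0.5306 -0.0474  0.0628] shift tool mm [ 1.8 -0.6  4.5] yaw 23.59 turn 0.09 tilt z [ 1.6e-03 -5.0e-04 -1.0e+00] F [-0.1 -0.4 -1.9] w 45.2 gf 30.0 t 5.33
```

```bash

python3 -m inch '[1,0.0007,0,0.002,0,0,0, 1,0,0,0.001,0,0,0, 1,0,0,0,0,0,0]'
python3 -m inch '[1,0,0,0.0007,0,0,0, 1,0,0,0,0,0,0]'
python3 -c "
from h import *
go(.5293,-.046,.0583,23.5)"
```

```text
time: 5.7
position: [0.5296, -0.0466, 0.0588]
ee_rot: [-0.0, 0.548, 0.837, -0.0]
contact_force: [0.6, 0.5, -2.4]
gripper_width: 0.512
gripper_force: 30.0
time: 5.95
position: [0.5297, -0.0467, 0.0583]
ee_rot: [0.0, 0.548, 0.837, -0.0]
contact_force: [0.1, -1.0, 0.3]
gripper_width: 0.512
gripper_force: 30.0
pos [ 0.5297 -0.0467  0.0583] shift tool mm [ 0.8 -0.1  0. ] yaw 23.58 turn 0.08 tilt z [ 1.e-04 -1.e-04 -1.e+00] F [ 0.1 -1.   0.3] w 45.0 gf 30.0 t 5.95
```

```bash

python3 -m inch '[0,0,0,0,0,0,0, 0,0,0,0,0,0,0, 0,0,0,0,0,0,0, 0,0,0,0,0,0,0, 0,0,0,-0.02,0,0,0]'
python3 -m inch '[0,0,0,-0.04,0,0,0, 0,0,0,-0.05,0,0,0, 0,0,0,0,0,0,0]'
python3 - <<'E'
from h import *
S={n:pickle.load(open(f"pics/{n}0.pkl","rb")) for n in("scene","side")}
for nm,n,px in(("pink","side",(389,297)),("thinner","side",(447,292)),("pink","scene",(238,222)),("thinner","scene",(187,232)),("tape","side",(461,365))):
    P=cloud(S[n])[px[1]-14:px[1]+14,px[0]-12:px[0]+12].reshape(-1,3);P=P[P[:,2]>.012]
    print(nm,n,fit(P[P[:,2]<.058],.028 if nm=="pink" else .026).x.round(3),P[:,2].max().round(3))
go(.4918,-.2917,.024,None)
E
```

```text
time: 6.58
position: [0.5283, -0.0463, 0.0771]
ee_rot: [-0.002, 0.548, 0.837, -0.0]
contact_force: [0.0, -0.3, -0.3]
gripper_width: 1.003
gripper_force: 0.0
time: 6.95
position: [0.5325, -0.0475, 0.1727]
ee_rot: [0.004, 0.548, 0.837, 0.001]
contact_force: [-0.0, -0.2, -0.5]
gripper_width: 0.998
gripper_force: 0.0
pink side [ 0.592 -0.26 ] 0.066
thinner side [ 0.703 -0.303] 0.942
pink scene [ 0.589 -0.264] 0.851
thinner scene [ 0.704 -0.303] 0.851
tape side [ 0.647 -0.423] 0.942
pos [ 0.5325 -0.0475  0.1727] shift tool mm [-206.7 -136.   149. ] yaw 23.59 turn None tilt z [ 0.0083 -0.0027 -1.    ] F [-0.  -0.2 -0.5] w 87.9 gf 0.0 t 6.95
```

```bash

python3 -m inch '[0,0,0,0,0,0,-9.5, 0,0,0,0,0,0,-9.5, 0,0,0,0,0,0,-9.5, 0,0,0,0,0,0,-9.5, 0,0,0,0,0,0,-9.5]'
python3 -m inch '[0,0,0,0,0,0,-9.5, 0,0,0,0,0,0,-9.4, 0,0,0,0,0,0,0]'
python3 - <<'E'
from h import *
from plant import ctrl
print(ctrl.get_obs()["joints"].round(2))
go(.4918,-.2917,.025,90)
for n in("scene","side"):
    s=ctrl.snapshot(n);pickle.dump(s,open(f"pics/{n}2.pkl","wb"))
    m,c=blob(s,(461,358) if 0 else ((297,245) if n=="scene" else (313,220)),68,win=45);P=cloud(s)[m]
    sd=P[(P[:,2]<.062)&(P[:,2]>.006)]
    print(n,m.sum(),c.round(1),fit(sd,.023).x.round(4),np.percentile(P[:,2],[3,97]).round(4))
cv2.imwrite("pics/c2.png",np.hstack([pickle.load(open(f"pics/{n}2.pkl","rb"))["image"][130:400,150:500] for n in("scene","side")]))
E
```

```text
time: 7.58
position: [0.5289, -0.0464, 0.1669]
ee_rot: [-0.001, 0.162, 0.987, 0.0]
contact_force: [0.1, 0.3, 0.2]
gripper_width: 1.005
gripper_force: 0.0
time: 7.95
position: [0.529, -0.0465, 0.1671]
ee_rot: [-0.001, 0.001, 1.0, 0.0]
contact_force: [0.9, 0.9, 0.6]
gripper_width: 1.0
gripper_force: 0.0
[-0.31  0.19  1.8  -0.    1.16 -1.88]
pos [ 0.529  -0.0465  0.1671] shift tool mm [  36.5 -245.4  142. ] yaw 89.89 turn -0.11 tilt z [-1.7e-03  5.0e-04 -1.0e+00] F [0.9 0.9 0.6] w 88.0 gf 0.0 t 7.95
scene 124 [314.  266.4] [ 0.5284 -0.0467] [0.0536 0.0685]
side 204 [311.6 233.7] [ 0.5288 -0.0455] [0.0479 0.0688]
```

View pics/c2.png

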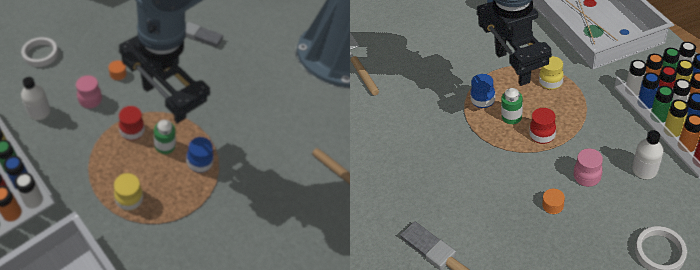

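The bottle stands upright between red and blue, at (165,137) in the left crop and (512,105) in the right, and measures about (0.5287, -0.046). The cap is next.

```bash

python3 -m inch '[0,0.0075,-0.05,0,0,0,0, 0,0.0075,-0.05,0,0,0,0, 0,0.0075,-0.05,0,0,0,0, 0,0.007,-0.05,0,0,0,0, 0,0.007,-0.045,0,0,0,0]'
python3 -m inch '[0,0,0,0.03,0,0,0, 0,0,0,0.04,0,0,0, 0,0,0,0,0,0,0, 0,0,0,0,0,0,0]'
python3 - <<'E'
from h import *
from plant import ctrl
s=ctrl.snapshot("wrist");pickle.dump(s,open("pics/wrist.pkl","wb"));cv2.imwrite("pics/wrist.png",s["image"])
m,c=blob(s,(320,240),9,win=240);P=cloud(s)[m&(s["depth"]>0)];t=P[abs(P[:,2]-.028)<.006][:,:2].astype(np.float32)
print(m.sum(),c,cv2.minEnclosingCircle(t) if len(t) else P.mean(0),t.mean(0) if len(t) else 0)
go(.4918,-.2917,.025,90)
E
```

```text
time: 8.68
position: [0.4926, -0.2934, 0.168]
ee_rot: [0.0, 0.002, 1.0, 0.0]
contact_force: [0.8, -0.7, 0.7]
gripper_width: 0.999
gripper_force: 0.0
time: 9.18
position: [0.4936, -0.2919, 0.0992]
ee_rot: [0.0, 0.001, 1.0, -0.0]
contact_force: [1.1, -0.5, -0.3]
gripper_width: 0.999
gripper_force: 0.0
5623 [321.73768451 258.66067935] ((0.4924653172492981, -0.2922387421131134), 0.021183811128139496) [ 0.4912293  -0.29192603]
pos [ 0.494  -0.2922  0.0999] shift tool mm [ 2.3  0.7 74.9] yaw 89.95 turn -0.05 tilt z [ 0.0018 -0.0016 -1.    ] F [ 0.3 -0.2  0.8] w 88.1 gf 0.0 t 9.22
```

View pics/wrist.png

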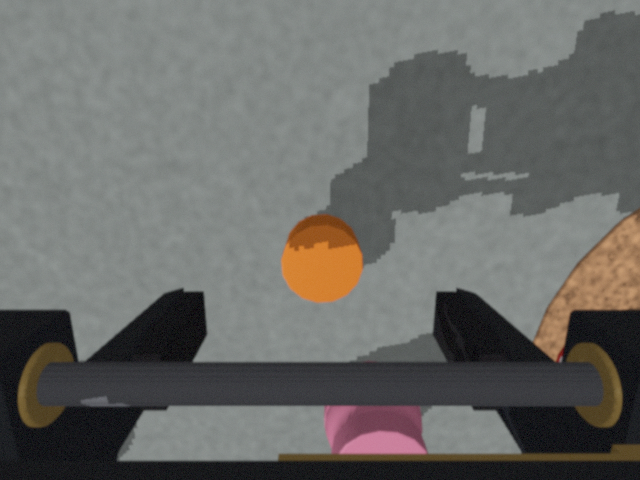

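The orange cap is centred between the fingers at (322,258), and the pink jar is clear behind the palm.

```bash

python3 -m inch '[0,0.0015,0,0.04,0,0,0, 0,0,0,0.025,0,0,0, 0,0,0,0.01,0,0,0, 0,0,0,0,0,0,0, 0,0,0,0,0,0,0]'
python3 -m inch '[1,0,0,0,0,0,0, 1,0,0,0,0,0,0, 1,0,0,0,0,0,0, 1,0,0,0,0,0,0, 1,0,0,0,0,0,0]'
python3 -c "
from h import *
go(.4921,-.292,.024,90)"
```

```text
time: 9.85
position: [0.4926, -0.2924, 0.0248]
ee_rot: [0.001, 0.0, 1.0, -0.001]
contact_force: [0.5, 0.6, 0.2]
gripper_width: 0.998
gripper_force: 0.0
time: 10.48
position: [0.4915, -0.2916, 0.0232]
ee_rot: [-0.0, 0.0, 1.0, 0.0]
contact_force: [0.3, -0.3, 0.6]
gripper_width: 0.474
gripper_force: 30.0
pos [ 0.4915 -0.2916  0.0232] shift tool mm [-0.6 -0.4 -0.8] yaw 89.98 turn -0.02 tilt z [-1.e-04  1.e-04 -1.e+00] F [ 0.3 -0.3  0.6] w 41.7 gf 30.0 t 10.47
```

```bash

python3 -m inch '[1,0,0,-0.02,0,0,0, 1,0,0,-0.05,0,0,0, 1,0,0,-0.05,0,0,0, 1,0,0,-0.01,0,0,0, 1,0,0,0,0,0,0]'
python3 -m inch '[1,-0.005,0.035,0,0,0,0, 1,-0.008,0.05,0,0,0,0, 1,-0.008,0.05,0,0,0,0, 1,-0.008,0.05,0,0,0,0, 1,-0.007,0.045,0,0,0,0]'
python3 -m inch '[1,-0.001,0.0155,0,0,0,0, 1,0,0,0,0,0,0, 1,0,0,0,0,0,0]'
cat > m.py <<'E'
from h import *
from plant import ctrl
go(.5287,-.046,.090,90)
K=0
for n in("scene","side"):
    s=ctrl.snapshot(n);pickle.dump(s,open(f"pics/{n}3.pkl","wb"))
    C=cloud(s)
    for nm,hue,r,lo,hi,pt in(("bottle",68,.023,.008,.062,(.5287,-.046,.045)),("cap",9,.021,.07,.25,(.5287,-.046,.134))):
        p=s["R"]@np.array(pt)+s["t"];p=s["intrinsics"]@p/p[2]
        m,c=blob(s,(int(p[0]),int(p[1])),hue,win=30);P=C[m];P=P[(P[:,2]<hi)&(P[:,2]>lo)&(abs(P[:,0]-.5287)<.05)]
        print(n,nm,m.sum(),c.round(1),len(P),fit(P,r).x.round(4),np.percentile(P[:,2],[3,97]).round(4))
cv2.imwrite("pics/c3.png",np.hstack([cv2.resize(pickle.load(open(f"pics/{n}3.pkl","rb"))["image"][150:310,220:410],None,fx=2,fy=2) for n in("scene","side")]))
E
python3 m.py
```

```text
time: 11.1
position: [0.4919, -0.2919, 0.1544]
ee_rot: [0.001, 0.0, 1.0, -0.001]
contact_force: [-0.5, -0.2, -0.7]
gripper_width: 0.466
gripper_force: 30.0
time: 11.72
position: [0.5263, -0.0595, 0.1511]
ee_rot: [-0.002, 0.0, 1.0, 0.001]
contact_force: [0.2, -1.1, -0.3]
gripper_width: 0.472
gripper_force: 30.0
time: 12.1
position: [0.5284, -0.0473, 0.1527]
ee_rot: [-0.0, 0.001, 1.0, -0.0]
contact_force: [0.3, 0.1, -0.8]
gripper_width: 0.472
gripper_force: 30.0
pos [ 0.5284 -0.0473  0.1527] shift tool mm [-0.4  1.3 62.7] yaw 89.93 turn -0.07 tilt z [-9.e-04 -2.e-04 -1.e+00] F [ 0.3  0.1 -0.8] w 41.5 gf 30.0 t 12.1
scene bottle 124 [314.2 266.3] 39 [ 0.529  -0.0469] [0.053  0.0619]
scene cap 206 [308.3 238.3] 195 [ 0.5269 -0.0455] [0.1321 0.2093]
side bottle 205 [311.5 233.7] 100 [ 0.5292 -0.0452] [0.0463 0.0618]
side cap 188 [307.3 203.4] 180 [ 0.5304 -0.0498] [0.1319 0.1719]
```

View pics/c3.png

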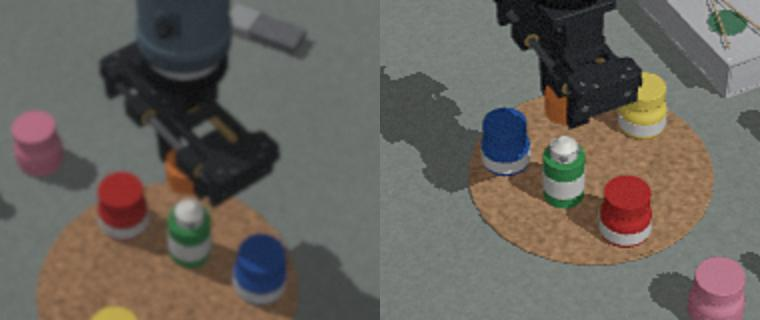

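The cap is held level above the bottle: at (180,170) over the nozzle at (188,210) in the left crop, and (557,105) over (563,150) in the right. I'll average the TCP readings before lowering.

```bash
cat > a.py <<'E'
from h import *
from plant import ctrl
L=[];F=[]
for i in range(10):
    ctrl.snapshot("wrist");o=ctrl.get_obs();L.append(o["position"]);F.append(o["contact_force"])
print(np.mean(L,0).round(4),np.std(L,0).round(4),np.mean(F,0).round(2),"w",o["gripper_width"]*88,"to go tool mm",((np.mean(L,0)-[.5292,-.0463,.0892])*1000*[1,-1,1]).round(1),o["time"])
E
python3 a.py
```

```text
[ 0.5286 -0.0467  0.1532] [0.     0.0004 0.0001] [ 0.    0.28 -0.21] w 41.78504919411031 to go tool mm [-0.6  0.4 64. ] 12.7
```

```bash

python3 -m inch '[1,-0.0006,0.0004,0.025,0,0,0, 1,0,0,0.02,0,0,0, 1,0,0,0,0,0,0]'; python3 a.py
python3 -m inch '[1,0,0,0.003,0,0,0, 1,0,0,0.0015,0,0,0, 1,0,0,0,0,0,0]'; python3 a.py
```

```text
time: 13.08
position: [0.528, -0.0453, 0.1067]
ee_rot: [-0.002, 0.0, 1.0, 0.001]
contact_force: [0.1, 0.0, 0.3]
gripper_width: 0.474
gripper_force: 30.0
[ 0.5296 -0.0458  0.1089] [0.0003 0.0001 0.0004] [ 0.11  0.05 -0.01] w 41.37163341829751 to go tool mm [ 0.4 -0.5 19.7] 13.575
time: 13.95
position: [0.529, -0.0457, 0.1034]
ee_rot: [-0.0, 0.0, 1.0, 0.0]
contact_force: [-0.5, -0.2, -0.2]
gripper_width: 0.472
gripper_force: 30.0
[ 0.5293 -0.0458  0.1037] [0.     0.     0.0001] [-0.06  0.1  -0.09] w 41.35774598979121 to go tool mm [ 0.1 -0.5 14.5] 14.45
```

```bash

python3 -m inch '[1,0,-0.0003,0.0015,0,0,0, 1,0,0,0,0,0,0]'; python3 a.py
python3 -m inch '[1,0,0,0.001,0,0,0, 1,0,0,0.001,0,0,0, 1,0,0,0,0,0,0]'; python3 a.py
```

```text
time: 14.7
position: [0.5291, -0.046, 0.102]
ee_rot: [-0.0, 0.0, 1.0, 0.0]
contact_force: [0.1, -0.3, 0.5]
gripper_width: 0.474
gripper_force: 30.0
[ 0.5292 -0.0461  0.1022] [0. 0. 0.] [ 0.01  0.07 -0.17] w 41.58276585507887 to go tool mm [ 0.  -0.2 13. ] 15.2
time: 15.58
position: [0.5294, -0.0461, 0.1004]
ee_rot: [0.0, 0.0, 1.0, -0.0]
contact_force: [-0.6, -0.9, 2.3]
gripper_width: 0.474
gripper_force: 30.0
[ 0.5294 -0.0461  0.1004] [0. 0. 0.] [-0.08  0.44  2.53] w 41.79670113068319 to go tool mm [ 0.2 -0.2 11.2] 16.075
```

The cap has met the beads at the expected height with almost no side load, so I press on.

```bash

python3 -m inch '[1,0,0,0.001,0,0,0, 1,0,0,0,0,0,0]'
python3 -m inch '[1,0,0,0.001,0,0,0, 1,0,0,0,0,0,0]'
python3 -m inch '[1,0,0,0.001,0,0,0, 1,0,0,0,0,0,0]'; python3 a.py
```

```text
time: 16.32
position: [0.5295, -0.0459, 0.0995]
ee_rot: [0.0, 0.0, 1.0, 0.0]
contact_force: [-0.2, 1.8, 5.5]
gripper_width: 0.471
gripper_force: 30.0
time: 16.58
position: [0.5297, -0.0459, 0.0991]
ee_rot: [0.0, 0.0, 1.0, 0.0]
contact_force: [-1.0, 1.7, 8.5]
gripper_width: 0.478
gripper_force: 30.0
time: 16.82
position: [0.53, -0.046, 0.0986]
ee_rot: [0.001, 0.0, 1.0, -0.0]
contact_force: [-2.0, 2.7, 11.9]
gripper_width: 0.472
gripper_force: 30.0
[ 0.53   -0.0459  0.0986] [0. 0. 0.] [-2.22  2.49 12.37] w 41.58546660972445 to go tool mm [ 0.8 -0.4  9.4] 17.325
```

```bash

python3 -m inch '[1,0.0006,0.0003,0.001,0,0,0, 1,0,0,0,0,0,0]'
python3 -m inch '[1,0,0,0.001,0,0,0, 1,0,0,0,0,0,0]'
python3 -m inch '[1,0,0,0.001,0,0,0, 1,0,0,0,0,0,0]'; python3 a.py
```

```text
time: 17.58
position: [0.5294, -0.0458, 0.0974]
ee_rot: [0.001, 0.0, 1.0, -0.0]
contact_force: [-0.5, 0.6, 4.7]
gripper_width: 0.472
gripper_force: 30.0
time: 17.82
position: [0.5284, -0.0458, 0.0948]
ee_rot: [-0.0, 0.0, 1.0, -0.0]
contact_force: [-0.4, -0.4, -0.5]
gripper_width: 0.472
gripper_force: 30.0
time: 18.08
position: [0.528, -0.0457, 0.0935]
ee_rot: [-0.001, 0.0, 1.0, 0.0]
contact_force: [-1.4, -0.4, -1.1]
gripper_width: 0.472
gripper_force: 30.0
[ 0.5283 -0.0457  0.0939] [0.0002 0.     0.0002] [ 0.13  0.12 -2.05] w 41.42191604579834 to go tool mm [-0.9 -0.6  4.7] 18.575
```

It passed the beads. Next I go down to the shoulder and press.

```bash

python3 -m inch '[1,-0.0006,-0.0003,0.002,0,0,0, 1,0,0,0.002,0,0,0, 1,0,0,0,0,0,0]'; python3 a.py
python3 -m inch '[1,0,0,0.002,0,0,0, 1,0,0,0,0,0,0]'; python3 a.py
python3 -m inch '[1,0,0,0.002,0,0,0, 1,0,0,0,0,0,0]'; python3 a.py; python3 m.py
```

```text
time: 18.95
position: [0.5293, -0.046, 0.0902]
ee_rot: [0.0, 0.0, 1.0, 0.0]
contact_force: [-0.3, 0.7, -0.6]
gripper_width: 0.474
gripper_force: 30.0
[ 0.5293 -0.0461  0.0903] [0. 0. 0.] [-0.06  0.3  -0.31] w 41.65082252476601 to go tool mm [ 0.1 -0.2  1.1] 19.45
time: 19.7
position: [0.5299, -0.0456, 0.0892]
ee_rot: [0.001, 0.0, 1.0, 0.0]
contact_force: [-0.9, 3.9, 6.4]
gripper_width: 0.472
gripper_force: 30.0
[ 0.5299 -0.0456  0.0891] [0. 0. 0.] [-0.69  3.84  7.05] w 41.49637136651658 to go tool mm [ 0.7 -0.7 -0.1] 20.2
time: 20.45
position: [0.5308, -0.0457, 0.0891]
ee_rot: [0.001, 0.0, 1.0, 0.0]
contact_force: [-4.6, 4.8, 21.7]
gripper_width: 0.471
gripper_force: 30.0
[ 0.5307 -0.0457  0.0891] [0. 0. 0.] [-5.65  4.79 21.64] w 41.23969977288177 to go tool mm [ 1.5 -0.6 -0.1] 20.95
pos [ 0.5307 -0.0457  0.0891] shift tool mm [ 2.  -0.3 -0.9] yaw 89.99 turn -0.01 tilt z [ 2.9e-03  2.0e-04 -1.0e+00] F [-5.8  5.8 21.6] w 41.2 gf 30.0 t 20.95
scene bottle 51 [311.6 269.8] 30 [ 0.5314 -0.0461] [0.0526 0.0607]
scene cap 162 [308.  257.4] 156 [ 0.566  -0.0368] [0.0728 0.1535]
side bottle 110 [311.2 235.6] 83 [ 0.5315 -0.0447] [0.0466 0.0612]
side cap 144 [308.  224.7] 139 [ 0.4986 -0.0662] [0.0712 0.138 ]
```

```bash

python3 -m inch '[1,0.0012,0.0004,0.0005,0,0,0, 1,0,0,0,0,0,0, 1,0,0,0,0,0,0]'; python3 a.py; python3 m.py|head -1
```

```text
time: 21.42
position: [0.5302, -0.0455, 0.089]
ee_rot: [0.002, 0.0, 1.0, -0.0]
contact_force: [-4.2, 4.7, 22.8]
gripper_width: 0.474
gripper_force: 30.0
[ 0.5302 -0.0455  0.089 ] [0. 0. 0.] [-4.59  4.8  22.39] w 41.689816993555276 to go tool mm [ 1.  -0.8 -0.2] 21.925
pos [ 0.5302 -0.0455  0.089 ] shift tool mm [ 1.5 -0.5 -1. ] yaw 89.99 turn -0.01 tilt z [ 4.4e-03 -3.0e-04 -1.0e+00] F [-4.7  5.1 22.5] w 41.7 gf 30.0 t 21.93
```

View pics/c3.png

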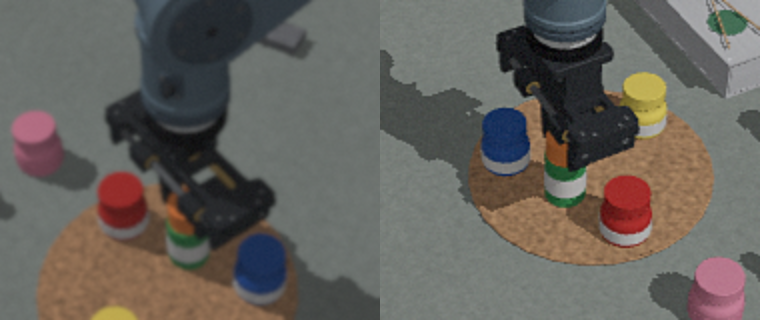

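The cap sits on the shoulder with no neck showing, at (183,212) in the left crop and (560,150) in the right. The jars are untouched. One slightly firmer press, then I check that it holds.

```bash

python3 -m inch '[1,0.0003,0,0.0005,0,0,0, 1,0,0,0,0,0,0, 1,0,0,0,0,0,0]'; python3 a.py; python3 a.py
```

```text
time: 22.4
position: [0.5302, -0.0456, 0.089]
ee_rot: [0.003, 0.0, 1.0, -0.0]
contact_force: [-5.2, 4.7, 25.2]
gripper_width: 0.47
gripper_force: 30.0
[ 0.5302 -0.0456  0.089 ] [0. 0. 0.] [-5.42  5.01 25.17] w 41.69655845265816 to go tool mm [ 1.  -0.7 -0.2] 22.9
[ 0.5302 -0.0456  0.089 ] [0. 0. 0.] [-5.23  5.35 25.42] w 41.45291502079641 to go tool mm [ 1.  -0.7 -0.2] 23.4
```

A steady 25 N with no slip, so I hand in.

```bash
python3 -c "
from plant import ctrl
print(ctrl.hand_in())"
```

```text
the job is handed in; nothing more can be done
None
```

I handed the job in at 23.4 s: the bottle stands upright about 1–2 mm from midway between the red and blue jars, the cap clicked home on its shoulder, and the arm is still pressing it down with a steady 25 N or so (the hand-in returned no verdict).

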